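# Push the drip tray home under the drink dispenser

## Task

The drip tray stands crooked on the steel counter in front of the drink dispenser whose bowl is off. With your fingers, push it along the counter, square and fully home between the dispenser's two guide cheeks until it rests against the machine's front; do not lift it off the counter, and then leave it there. Leave the steel mug, the cup and the impeller where they stand.

Things in the scene. Friction and masses are not known exactly. Their poses are not given: they have to be found in the camera images.
- dispenser: Fixed cold-drink dispenser without its bowl: black body 190 mm wide, 340 mm deep, up to 380 mm high with the steel cylinder on top. Origin: on the counter, at the middle of the flat steel front panel (the stop at x = 0). Its +x points into the machine, so the tray comes in along +x; y lies along the panel, z up.
- cheeks (a point): Midway between the outer ends of the two fixed black guide cheeks, on the counter, 45 mm in front of the panel. The cheeks are 24 mm high, inner faces 65 mm to either side of here along the dispenser's y, running back to the panel. In front of here their ends flare outward for 25 mm more, to 92 mm either side.
- tap (a point): Lower end of the white tap over the bay, 155 mm above the counter and 22 mm in front of the panel; a wire lever hangs beside it. Nothing but tap, lever and a fascia above 200 mm overhangs the bay, none farther than 50 mm in front of the panel.
- tray: Loose drip tray: solid black block 130 mm along its x, 120 along its y, 30 high, steel slotted grid in its top, upright sides, 4 mm rounded edges; 0.3 to 0.65 kg, slides at 2 to 7 N. Origin: centre of its underside, z up. Home: x parallel to the dispenser's x, origin 65 mm in front of the panel (5 mm play each side). Starts 165 to 250 mm in front, up to 45 mm aside and 0.4 rad askew.
- mug: Bystander: steel mug with a side handle, 80 mm across, 100 mm high, to the left of the work. Origin: centre of its underside.
- cup: Bystander: white plastic cup, 72 mm across its rim, 90 mm high, to the left of the work. Origin: centre of its underside.
- impeller: Bystander: white plastic pump impeller, a disc 68 mm across with a 24 mm stem, 40 mm high in all, standing near the robot at its left. Origin: centre of its underside.
There are look-alikes about, which are no part of the job. Several things look just like the tray: the one meant starts farthest from the robot's base.

How it is judged:
By the outcome, as a careful person would: the job done as asked, in the order asked, and still so for the second after the job is handed in, with the robot touching nothing.
It also fails if it takes over 64 s, if anything falls off the work surface, if the arm or the gripper's body presses on something with over 40 N, if the wrist force passes 120 N, or if a joint passes its speed limit or range.

## Robot

A 6-joint arm with a two-finger parallel gripper is mounted at the origin on the work surface. World frame = base frame: x ahead of the robot, y to its left, z up, the work surface at z = 0. Lengths are in m, angles in rad, forces in N, time in s.
With the tool pointing down it reaches from about 0.35 to 0.85 m from the base axis. Payload 8.1 kg.
Tool frame: the origin (TCP) lies between the finger pads; the fingertips stand 11 mm ahead of it and the grasp point (between the pads) lies 8 mm behind it; y points along the fingers, x is the direction in which the jaws open and shut, and the axes are right-handed (so a half turn about y gives the same grasp; the last joint's range is limited). The gripper opens to 85 mm and grips with 20 to 120 N. Pads are 22 mm wide; open, the fingers measure 114 mm over their backs; the gripper's body (76 mm by 85 mm) begins 54 mm behind the grasp point. The pads swing forward as they close: fully open they stand 13 mm farther back than shut.
Start: joints at [1.022, 0.13, 1.488, -0, 1.523, -0.085], TCP at [0.268, 0.537, 0.242] pointing down, gripper open.
Joint ranges: [-2.96, 2.96], [-0.89, 2.26], [0.02, 2.5], [-1.34, 4.48], [0, 2.73], [-2.66, 2.66]. Speed limits (rad/s): [2.39, 2.39, 2.79, 3.14, 3.14, 3.14].

## Interface

Orientations are given as a unit quaternion [x, y, z, w].
In Python, from plant import arm gives the robot as it stands.
- The arm moves only by the tool jog_arm, never from a script. Its argument "deltas" is a list of rows, each an object of numbers: "tx", "ty", "tz": the shift along the tool's x, y, z in m; "yaw": the turn about the tool's y in degrees. A call has 1 to 5 rows; each row is the pose to reach, as a shift and turn from the pose measured when the call began, along the tool's axes at that moment; what a row does not reach only later rows make up. A row lasts 1/8 s, in which the tool goes at most 62.5 mm and 10.7 degrees, less where a joint would pass 70% of its speed; a pose out of reach is approached as far as the arm can. A call with a gripper value outside its range is refused whole. "grip" is the opening, from 0 (shut) to 1 (fully open), set as the call begins (left out, the last holds). The fingers move at their own pace and stop on an object; "squeeze" is the grip in N (left out, the last holds). Time passes only in rows, so rows that repeat a pose let the fingers close. It gives the time, the measured TCP pose, the force and the opening at its end, in the units of the state.
- arm.observe(): the state, without advancing time (a new reading comes with each control period).
- arm.snapshot(name): name is "scene" or "side" or "wrist"; returns the picture (400x640x3 uint8, red, green, blue); there is no depth.
- arm.calibration(name): a dict with "fx", "fy", "cx", "cy" (pixels), "cam_to_world" (4x4, takes a point from camera to world coordinates); the wrist camera has in their place "tool_from_camera" (4x4, takes a point from camera to tool coordinates, whose origin is the TCP and whose axes are the tool frame's). Camera axes: x right, y down, z forward; pixel columns grow to the right and rows downward; lengths in m; the calibration is good to about 2 mm. The wrist camera is an equidistant fisheye: a pixel r from the principal point sees the ray r / f radians off the axis. A picture is of the moment at which its call begins: read the wrist's pose just before it. calibration takes no time and is no camera call.
- arm.close_job(): hands the job in, once; it reports no verdict.
The state is a dict: "clock": time; "joint_pos": joint angles; "qvel": joint speeds; "joint_efforts": joint torques, N m; "position": TCP position; "eef_rot": TCP orientation; "contact_force": force on the tool from outside, world axes, zero at the start; "moment": the same for the moment, N m; "opening": finger opening in m.
Only numpy, scipy, OpenCV 4.12 (cv2) and the standard library are available. Lean on these libraries where they do the work, as an engineer would, in place of code of your own. Each camera call takes 0.05 s, during which the arm holds its last target.

## Working session

There is one attempt and no reset: what is moved stays moved. The work goes in short steps, Python scripts to look and compute and a tool call to move; the robot and the scene stay as the last step left them, time stands still between calls to the robot, and variables do not carry over. Pictures are saved under pics/ and viewed, and the job is handed in when it is done.

Besides the shell and the picture viewer there is one more tool, called after "Request:" as name(argument=value, ...), one argument or row to a line, values as JSON. jog_arm: Moves the arm, as the interface text tells. Its arguments: {"type":"object","properties":{"deltas":{"type":"array","items":{"type":"object","properties":{"tx":{"type":"number"},"ty":{"type":"number"},"tz":{"type":"number"},"yaw":{"type":"number"}}}},"grip":{"type":"number"},"squeeze":{"type":"number"}},"required":["deltas"]}

```bash
ls; mkdir -p pics; python3 - <<'E'
from plant import arm
import cv2
s=arm.observe();print({k:(v if isinstance(v,float) else [round(float(x),4) for x in v]) if not isinstance(v,(int,float)) else v for k,v in s.items()})
for n in("scene","side","wrist"):
    cv2.imwrite(f"pics/{n}0.png",arm.snapshot(n)[:,:,::-1]); print(n,arm.calibration(n))
E
```

```text
pics
{'clock': 0.0, 'joint_pos': [1.0216, 0.1312, 1.4893, -0.0, 1.523, -0.0853], 'qvel': [0.0012, 0.0025, 0.0014, -0.0012, 0.0, 0.0007], 'joint_efforts': [0.0005, -56.9421, -50.0533, -0.0004, 0.0151, 0.0001], 'position': [0.2681, 0.5362, 0.2412], 'eef_rot': [0.6018, 0.3711, -0.3723, -0.6012], 'contact_force': [-0.3019, -0.1279, -0.0795], 'moment': [-0.022, -0.0153, 0.0099], 'opening': 0.08510193595118132}
scene {'fx': 475.2822874636649, 'fy': 475.2822874636649, 'cx': 322.7041015482198, 'cy': 195.77871546121904, 'cam_to_world': array([[-0.51715354,  0.71260632, -0.47407221,  0.90414273],
       [ 0.85583719,  0.43685337, -0.27695098,  0.42329818],
       [ 0.00974303, -0.5489548 , -0.83579525,  0.92732065],
       [ 0.        ,  0.        ,  0.        ,  1.        ]])}
side {'fx': 375.84200467894806, 'fy': 375.84200467894806, 'cx': 319.7209703928506, 'cy': 201.55896966140867, 'cam_to_world': array([[ 0.71589044, -0.4864887 ,  0.50082893,  0.06070151],
       [-0.69806335, -0.51353132,  0.49899213, -0.25109735],
       [ 0.01443731, -0.70683402, -0.70723209,  0.68656935],
       [ 0.        ,  0.        ,  0.        ,  1.        ]])}
wrist {'fx': 309.70691628693146, 'fy': 309.70691628693146, 'cx': 320.1751624801905, 'cy': 201.1354473718897, 'tool_from_camera': array([[ 9.99998697e-01, -5.44883195e-04, -1.51985719e-03,
         2.45498089e-04],
       [ 1.31811536e-03, -2.68119297e-01,  9.63384817e-01,
        -1.31575140e-01],
       [-9.32435239e-04, -9.63385564e-01, -2.68118229e-01,
         6.79447000e-02],
       [ 0.00000000e+00,  0.00000000e+00,  0.00000000e+00,
         1.00000000e+00]])}
```

View pics/scene0.png

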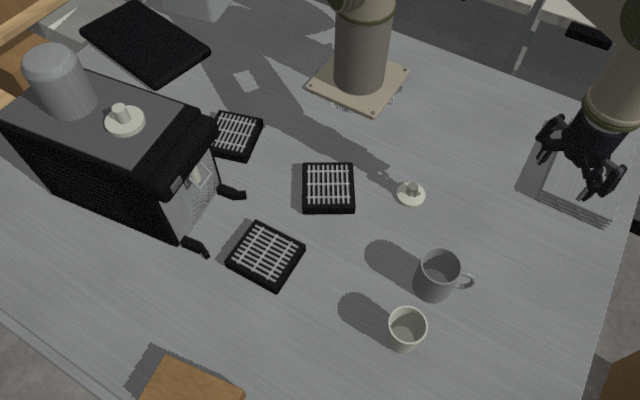

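View pics/side0.png

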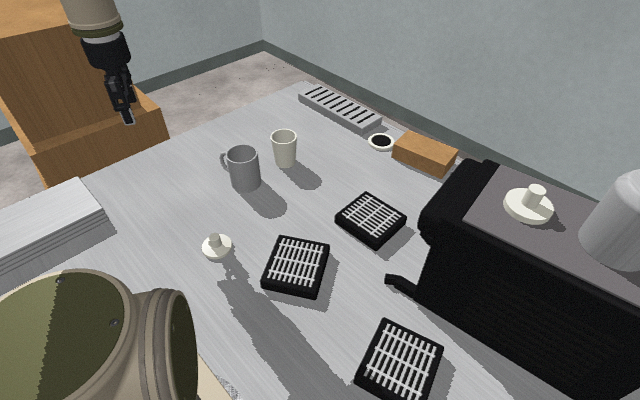

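View pics/wrist0.png

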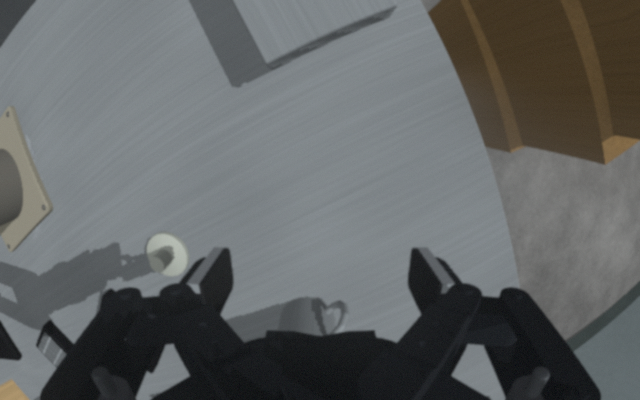

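The scene view shows three look-alike trays at (236,135), (328,188) and (266,254). The dispenser front faces right, with cheek ends near (238,194) and (206,252). Next I'll zoom in.

```bash
python3 - <<'E'
import cv2
a=cv2.imread("pics/scene0.png");c=a[120:300,140:320];cv2.imwrite("pics/c1.png",cv2.resize(cv2.convertScaleAbs(c,alpha=1.6,beta=20),(720,720)[:2],interpolation=cv2.INTER_CUBIC)[:600] if 0 else cv2.resize(cv2.convertScaleAbs(a[150:300,140:320],alpha=1.8,beta=25),(720,600),interpolation=cv2.INTER_CUBIC))
b=cv2.imread("pics/side0.png");cv2.imwrite("pics/c2.png",cv2.resize(cv2.convertScaleAbs(b[150:310,300:500],alpha=1.8,beta=25),(750,600),interpolation=cv2.INTER_CUBIC))
E
```

```text
(no output)
```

View pics/c1.png

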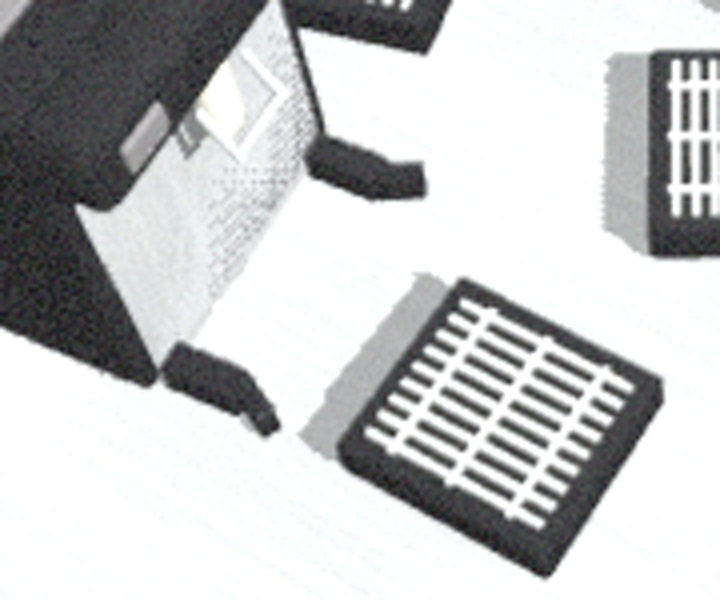

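View pics/c2.png

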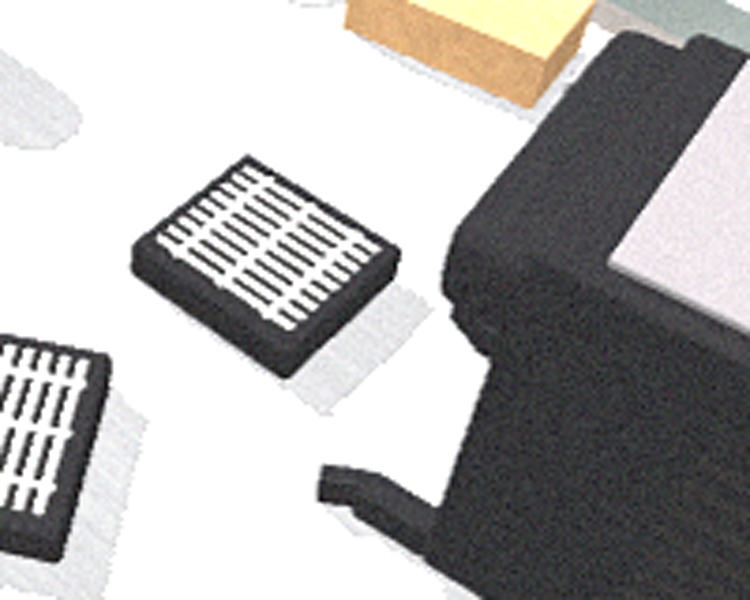

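```bash
cat > h.py <<'E'
import numpy as np, cv2, json
CAL={
'scene':(475.2822874636649,322.7041015482198,195.77871546121904,np.array([[-0.51715354,0.71260632,-0.47407221,0.90414273],[0.85583719,0.43685337,-0.27695098,0.42329818],[0.00974303,-0.5489548,-0.83579525,0.92732065],[0,0,0,1]])),
'side':(375.84200467894806,319.7209703928506,201.55896966140867,np.array([[0.71589044,-0.4864887,0.50082893,0.06070151],[-0.69806335,-0.51353132,0.49899213,-0.25109735],[0.01443731,-0.70683402,-0.70723209,0.68656935],[0,0,0,1]]))}
def proj(n,P):
    f,cx,cy,T=CAL[n];p=(np.atleast_2d(P)-T[:3,3])@T[:3,:3]
    return np.c_[f*p[:,0]/p[:,2]+cx,f*p[:,1]/p[:,2]+cy]
def back(n,uv,z=0.):
    f,cx,cy,T=CAL[n];uv=np.atleast_2d(uv)
    d=np.c_[(uv[:,0]-cx)/f,(uv[:,1]-cy)/f,np.ones(len(uv))]@T[:3,:3].T
    return T[:3,3]+d*((z-T[2,3])/d[:,2])[:,None]
def se2(p,pts):
    pts=np.atleast_2d(pts).astype(float);c,s=np.cos(p[2]),np.sin(p[2])
    return np.c_[p[0]+c*pts[:,0]-s*pts[:,1],p[1]+s*pts[:,0]+c*pts[:,1],pts[:,2]]
def box(dx=.065,dy=.06,h=.03):
    return np.array([[a*dx,b*dy,z] for z in(0,h) for a,b in((1,1),(-1,1),(-1,-1),(1,-1))])
E
python3 - <<'E'
from h import *
for nm,uv in dict(t1=(236,135),t2=(328,188),t3=(266,254)).items():
    p=back('scene',uv,.03)[0];print(nm,p.round(3),np.hypot(*p[:2]))
s=lambda u,v:(140+u/4,150+v/4)
for nm,u,z in [('bodycorner',s(157,384),0),('panelL',s(185,340),0),('panelR',s(308,178),0),('tipRtop',s(425,165),.024),('kneeR',s(385,165),.024),('tipL',s(275,425),.024),('kneeL',s(252,375),.024)]:
    print(nm,back('scene',u,z)[0].round(4))
E
```

```text
t1 [ 0.354 -0.148  0.03 ] 0.38344864119214356
t2 [0.371 0.125 0.03 ] 0.3912598838142456
t3 [0.582 0.1   0.03 ] 0.5901124980640066
bodycorner [ 0.6532 -0.0825  0.    ]
panelL [ 0.6242 -0.0872  0.    ]
panelR [ 0.504 -0.096  0.   ]
tipRtop [ 0.4724 -0.0313  0.024 ]
kneeR [ 0.4844 -0.0507  0.024 ]
tipL [ 0.6461 -0.0011  0.024 ]
kneeL [ 0.6293 -0.03    0.024 ]
```

```bash
python3 - <<'E'
import cv2
a=cv2.imread("pics/scene0.png")
c=cv2.convertScaleAbs(a[180:260,170:250],alpha=1.8,beta=25)
cv2.imwrite("pics/c3.png",cv2.resize(c,(600,600),interpolation=cv2.INTER_CUBIC))
E
```

```text
(no output)
```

View pics/c3.png

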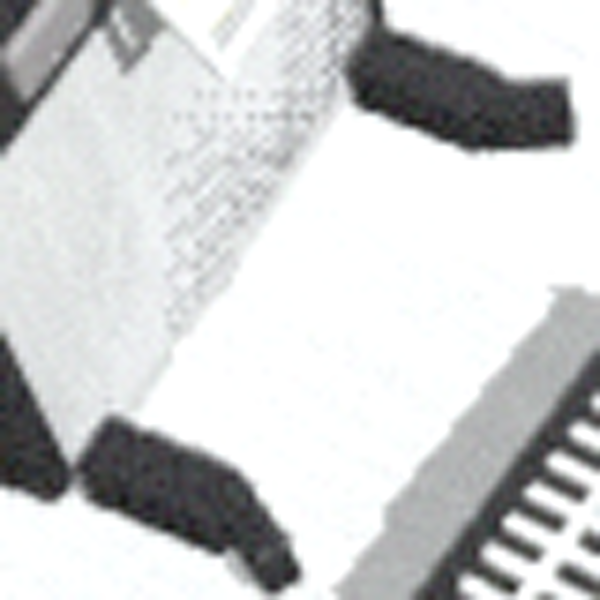

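```bash
cat > fit.py <<'E'
from h import *
from scipy.optimize import least_squares, minimize
a=cv2.imread("pics/scene0.png");b=cv2.imread("pics/side0.png")
s=lambda u,v:(170+u/7.5,180+v/7.5)
obs=[((0,.065,.024),s(108,415)),((-.045,.065,.024),s(240,468)),((-.07,.092,.024),s(298,572)),
((0,-.065,0),s(350,95)),((-.045,-.065,0),s(475,150)),((-.07,-.092,0),s(573,146))]
M=np.array([o[0] for o in obs]);U=np.array([o[1] for o in obs])
r=least_squares(lambda p:(proj('scene',se2(p,M))-U).ravel(),[.56,-.09,-1.5],loss='soft_l1')
print('disp',r.x.round(4));print((proj('scene',se2(r.x,M))-U).round(1).tolist())
D=r.x
# tray silhouettes
masks={}
for n,im,c in(('scene',a,(266,254)),('side',b,(370,219))):
    g=cv2.cvtColor(im,cv2.COLOR_BGR2GRAY)
    m=(g<55).astype(np.uint8);m=cv2.morphologyEx(m,cv2.MORPH_CLOSE,np.ones((9,9)))
    k,l=cv2.connectedComponents(m);lab=np.bincount(l[c[1]-15:c[1]+15,c[0]-15:c[0]+15].ravel(),minlength=k);lab[0]=0
    m=(l==lab.argmax()).astype(np.uint8);
    hl=cv2.convexHull(cv2.findContours(m,0,2)[0][0]);masks[n]=hl[:,0].astype(float);print(n,cv2.contourArea(hl))
# rounded-ish box: hull of vertices, signed distance of mask hull points to hull
def mb():
    pts=[]
    for z in(0,.03):
        for ax,ay in((1,1),(-1,1),(-1,-1),(1,-1)):
            for t in np.linspace(0,np.pi/2,4):
                pts.append((ax*(.061+.004*np.cos(t)),ay*(.056+.004*np.sin(t)),z))
    return np.array(pts)
B=mb()
def res(p,names=('scene','side')):
    o=[]
    for n in names:
        H=cv2.convexHull(proj(n,se2(p,B)).astype(np.float32))
        o+=[cv2.pointPolygonTest(H,tuple(map(float,q)),True) for q in masks[n]]
    return np.array(o)
def fit(names,p0):
    return min((least_squares(res,[p0[0],p0[1],p0[2]+d],args=(names,),loss='soft_l1',diff_step=1e-4) for d in(-.2,0,.2)),key=lambda r:r.cost)
if __name__=='__main__':
  for nm in(('scene',),('side',),('scene','side')):
    f=fit(nm,[.585,.1,-1.4]);print(nm,f.x.round(4),f.cost.round(2),np.abs(f.fun).max().round(2))
  T=f.x
  c,s_=np.cos(D[2]),np.sin(D[2]);d=T[:2]-D[:2]
  print('tray in disp',c*d[0]+s_*d[1],-s_*d[0]+c*d[1],T[2]-D[2])
  for n,im in(('scene',a),('side',b)):
    im=cv2.convertScaleAbs(im,alpha=1.6,beta=20)
    im=cv2.resize(im,None,fx=4,fy=4,interpolation=cv2.INTER_CUBIC)
    def ln(P,col,cl=True): cv2.polylines(im,[np.round((proj(n,P)+.5)*4-.5).astype(int)],cl,col,1)
    bx=se2(T,box());ln(bx[:4],(0,0,255));ln(bx[4:],(0,255,0))
    for sg in(1,-1):
      for z in(0,.024): ln(se2(D,[(0,sg*.065,z),(-.045,sg*.065,z),(-.07,sg*.092,z)]),(255,0,255),False)
    ln(se2(D,[(0,-.095,0),(0,.095,0)]),(255,255,0),False)
    x,y=(165,170) if n=='scene' else (320,160)
    cv2.imwrite(f"pics/ov_{n}.png",im[y*4:y*4+560,x*4:x*4+720])
E
python3 fit.py
```

```text
disp [ 0.5693 -0.0876 -1.4019]
[[0.3, -0.2], [1.1, -0.4], [-2.4, 0.3], [-0.9, 1.8], [-0.3, 0.5], [1.6, -4.7]]
scene 3458.5
side 2402.0
('scene',) [ 0.5794  0.0956 -1.4957] 6.66 2.07
('side',) [ 0.5832  0.0955 -1.4655] 4.97 2.07
('scene', 'side') [ 0.5806  0.0952 -1.5133] 13.76 2.04
tray in disp -0.17834452397456488 0.04181107125941633 -0.11140491588743795
```

```bash
ls pics
```

```text
c1.png
c2.png
c3.png
ov_scene.png
ov_side.png
scene0.png
side0.png
wrist0.png
```

View pics/ov_scene.png

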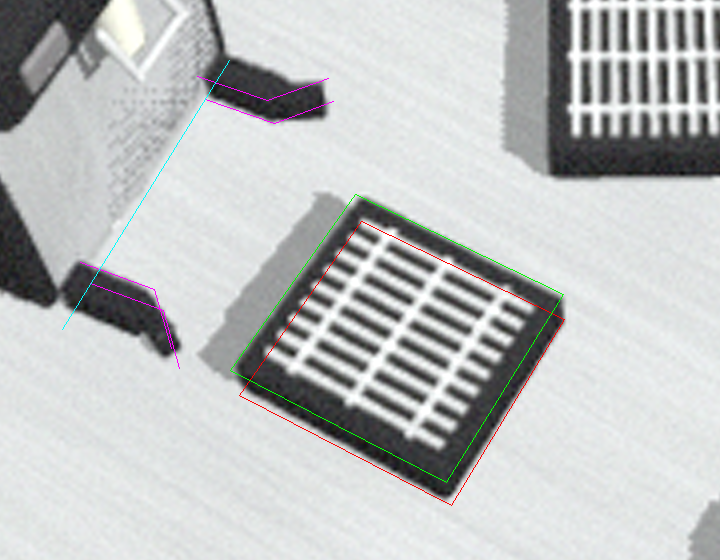

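View pics/ov_side.png

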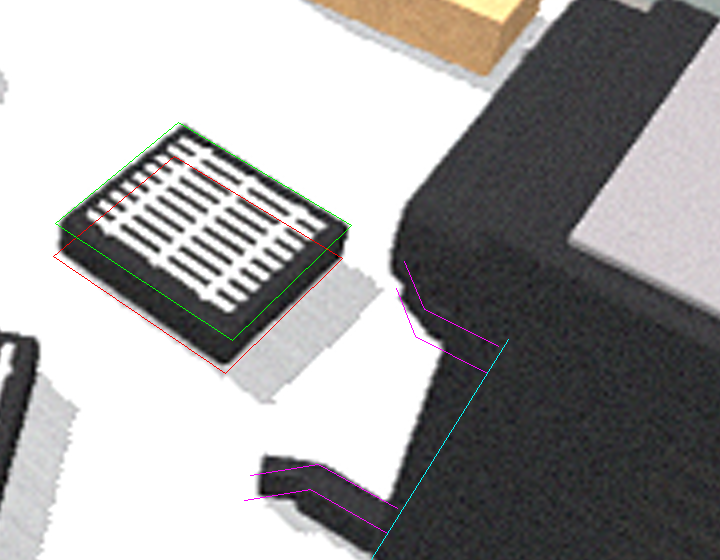

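```bash
python3 - <<'E'
import cv2
a=cv2.imread("pics/scene0.png")
c=cv2.convertScaleAbs(a[60:260,0:260],alpha=2.2,beta=30)
cv2.imwrite("pics/c4.png",cv2.resize(c,(780,600),interpolation=cv2.INTER_CUBIC))
b=cv2.imread("pics/side0.png")
c=cv2.convertScaleAbs(b[150:400,380:640],alpha=2.2,beta=30)
cv2.imwrite("pics/c5.png",cv2.resize(c,(624,600),interpolation=cv2.INTER_CUBIC))
from h import *
s=lambda u,v:(170+u/7.5,180+v/7.5)
for p,q,z in[((108,415),(240,468),.024),((350,95),(475,150),0),((140,410),(345,120),0)]:
    A=back('scene',s(*p),z)[0];B=back('scene',s(*q),z)[0];d=B-A;print(A,B,np.linalg.norm(d),np.arctan2(-d[1],-d[0]))
E
```

```text
[ 0.63418497 -0.07686204  0.024     ] [ 0.62788299 -0.03382128  0.024     ] 0.04349967936696732 -1.425410528474586
[ 5.00306790e-01 -9.98940200e-02  1.11022302e-16] [ 0.49634432 -0.05439442  0.        ] 0.04567181560274384 -1.48392745259402
[ 6.20821356e-01 -8.32277472e-02 -1.11022302e-16] [ 5.08499587e-01 -9.54210890e-02 -1.11022302e-16] 0.11298166776074223 0.1081337983851513
```

View pics/c4.png

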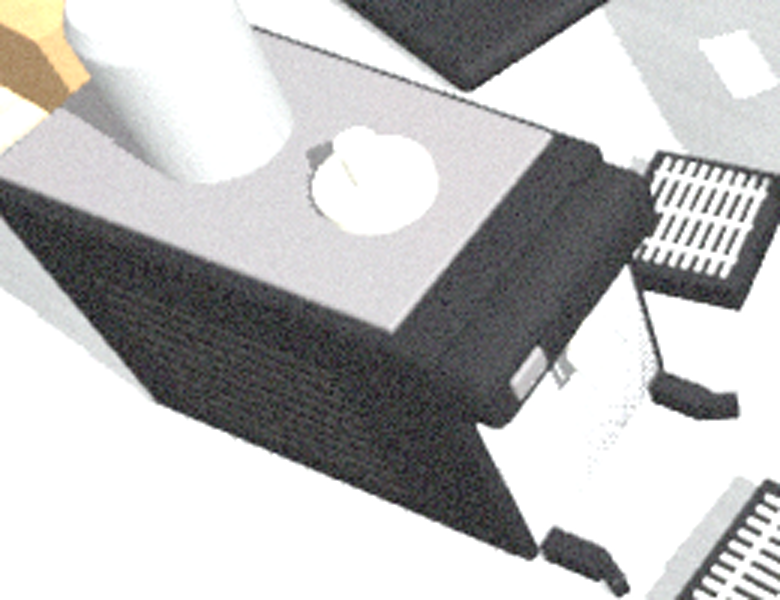

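View pics/c5.png

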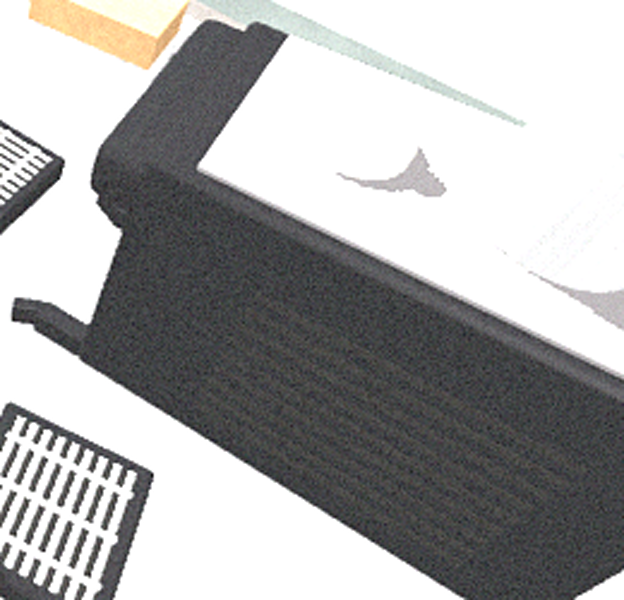

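```bash
cat > fitd.py <<'E'
from h import *
from scipy.optimize import least_squares
def S(n,u0,v0,k,u,v): return n,(u0+(u+.5)/k-.5,v0+(v+.5)/k-.5)
L=[(('y',.095),0,[S('scene',0,60,3,160,403),S('scene',0,60,3,345,481),S('scene',0,60,3,525,557)]),
(('y',-.095),0,[S('side',380,150,2.4,85,361),S('side',380,150,2.4,270,477),S('side',380,150,2.4,460,596)]),
(('x',0),0,[S('scene',170,180,7.5,140,410),S('scene',170,180,7.5,345,120)]),
(('y',.065),.024,[S('scene',170,180,7.5,112,416),S('scene',170,180,7.5,236,467)]),
(('y',-.065),0,[S('scene',170,180,7.5,370,105),S('scene',170,180,7.5,472,150)]),
(('x',-.045),.024,[S('scene',170,180,7.5,240,468)]),(('x',-.045),0,[S('scene',170,180,7.5,475,150)])]
def res(p):
    o=[]
    for (ax,v),z,pts in L:
        for n,uv in pts:
            P=back(n,uv,z)[0];d=P[:2]-p[:2];c,s=np.cos(p[2]),np.sin(p[2])
            q=(c*d[0]+s*d[1],-s*d[0]+c*d[1]);o.append((q[ax=='y']-v)*1000)
    return np.array(o)
r=least_squares(res,[.56,-.09,-1.45],loss='soft_l1',x_scale=[.01,.01,.01])
print(r.x.round(4));i=0
for l in L: print(l[0],res(r.x)[i:i+len(l[2])].round(1));i+=len(l[2])
E
python3 fitd.py
```

```text
[ 0.5677 -0.0904 -1.4444]
('y', 0.095) [-3.8 -5.3 -6.5]
('y', -0.095) [15.2 15.5 15.9]
('x', 0) [ 1.  -0.9]
('y', 0.065) [2.  1.5]
('y', -0.065) [-3.  -1.5]
('x', -0.045) [-2.2]
('x', -0.045) [1.8]
```

```bash
cat >> h.py <<'E'
from scipy.spatial.transform import Rotation as Rn
DISP=np.array([.5677,-.0904,-1.4444])
def todisp(P):
    d=np.atleast_2d(P)[:,:2]-DISP[:2];c,s=np.cos(DISP[2]),np.sin(DISP[2]);return np.c_[c*d[:,0]+s*d[:,1],-s*d[:,0]+c*d[:,1]]
def goto(s,P,ang=None):
    """tool-axis shift and yaw(deg) to reach world P, tool x at world angle ang (mod pi)"""
    R=Rn.from_quat(s['eef_rot']).as_matrix();d=R.T@(np.array(P)-s['position']);y=0
    if ang is not None:
        y=-(ang-np.arctan2(R[1,0],R[0,0]));y=np.degrees((y+np.pi/2)%np.pi-np.pi/2)
    return d.round(4),round(float(y),2)
E
python3 - <<'E'
from h import *
from plant import arm
s=arm.observe();R=Rn.from_quat(s['eef_rot']).as_matrix();print(R.round(3))
for n,uv in dict(mug=(434,296),cup=(402,348),imp=(411,197)).items(): 
    p=back('scene',uv,0)[0];print(n,p.round(3),todisp(p).round(3))
T=[.5806,.0952,-1.5];print(todisp([T]),T[2]-DISP[2])
inv=lambda x,y:se2(DISP,[(x,y,0)])[0]
print('far side approach',inv(-.18,.15),'second',inv(-.30,0),inv(-.145,0))
E
```

```text
[[ 0.447 -0.001 -0.894]
 [ 0.894 -0.001  0.447]
 [-0.001 -1.     0.   ]]
mug [0.47  0.439 0.   ] [[-0.537 -0.031]]
cup [0.599 0.429 0.   ] [[-0.511  0.097]]
imp [0.273 0.294 0.   ] [[-0.418 -0.244]]
[[-0.18249322  0.03619384]] -0.055600000000000094
far side approach [0.69381258 0.10707308 0.        ] second [0.52988199 0.20720678 0.        ] [0.54942129 0.05344328 0.        ]
```

```bash
cat > g.py <<'E'
import sys
from h import *
from plant import arm
a=[float(v) for v in sys.argv[1:]]  # xd yd z angdisp(deg, tool x rel to disp x)
s=arm.observe();P=se2(DISP,[(a[0],a[1],a[2])])[0]
R=Rn.from_quat(s['eef_rot']).as_matrix()
print('t',round(s['clock'],2),'pos',np.round(s['position'],4),'disp',todisp([s['position']]).round(4),'xang rel',round(np.degrees(np.arctan2(R[1,0],R[0,0])-DISP[2]),2),'F',np.round(s['contact_force'],1),'open',round(s['opening'],3),'j6',round(s['joint_pos'][5],2))
print('tx,ty,tz',*goto(s,P,DISP[2]+np.radians(a[3]) if len(a)>3 else None))
E
python3 g.py -.182 .15 .2 0
```

```text
t 0.15 pos [0.2682 0.5363 0.2415] disp [[-0.6595 -0.2181]] xang rel 146.18 F [-0.2  0.4  0.3] open 0.085 j6 -0.09
tx,ty,tz [-0.1918  0.0417 -0.5716] -33.82
```

Request:
jog_arm(
  deltas=[
    {"tx": -0.02,"ty": 0,"tz": -0.058,"yaw": -7},
    {"tx": -0.04,"ty": 0,"tz": -0.116,"yaw": -14},
    {"tx": -0.058,"ty": 0,"tz": -0.172,"yaw": -21},
    {"tx": -0.077,"ty": 0,"tz": -0.23,"yaw": -28},
    {"tx": -0.096,"ty": 0.0,"tz": -0.285,"yaw": -33.8},
  ],
  grip=1,
)

```text
clock: 0.78
position: [0.4812, 0.3212, 0.2413]
eef_rot: [-0.467, -0.531, 0.532, 0.467]
contact_force: [0.7, 1.1, 0.5]
opening: 0.0855
```

```bash
python3 g.py -.182 .15 .15 0
```

```text
t 0.78 pos [0.4812 0.3212 0.2413] disp [[-0.4193 -0.0339]] xang rel 180.19 F [0.7 1.1 0.5] open 0.086 j6 -1.2
tx,ty,tz [-0.2378  0.0914 -0.1833] 0.19
```

Request:
jog_arm(
  deltas=[
    {"tx": -0.045,"ty": 0.0,"tz": -0.035},
    {"tx": -0.093,"ty": 0.0,"tz": -0.072},
    {"tx": -0.14,"ty": 0.03,"tz": -0.11},
    {"tx": -0.19,"ty": 0.06,"tz": -0.147},
    {"tx": -0.238,"ty": 0.091,"tz": -0.183,"yaw": 0.2},
  ],
)

```text
validation failed for argument at $.de...
```

```bash
python3 g.py -.182 .15 .04 0; python3 - <<'E'
from plant import arm
import cv2
for n in("scene","side","wrist"): cv2.imwrite(f"pics/{n}1.png",arm.snapshot(n)[:,:,::-1])
E
```

```text
t 0.78 pos [0.4812 0.3212 0.2413] disp [[-0.4193 -0.0339]] xang rel 180.19 F [0.7 1.1 0.5] open 0.086 j6 -1.2
tx,ty,tz [-0.2376  0.2014 -0.1834] 0.19
```

View pics/scene1.png

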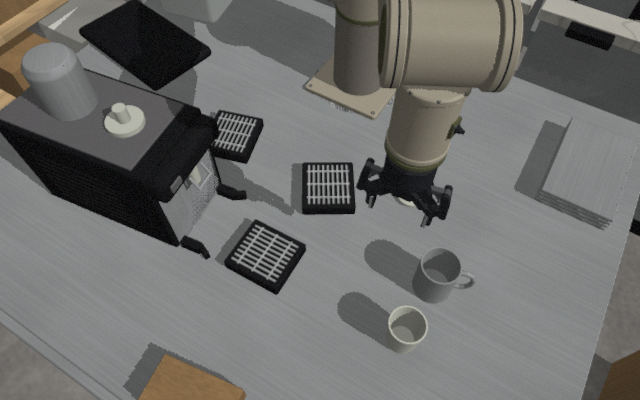

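View pics/side1.png

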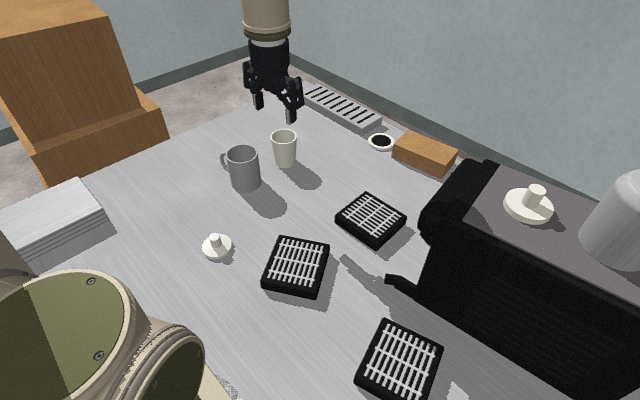

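View pics/wrist1.png

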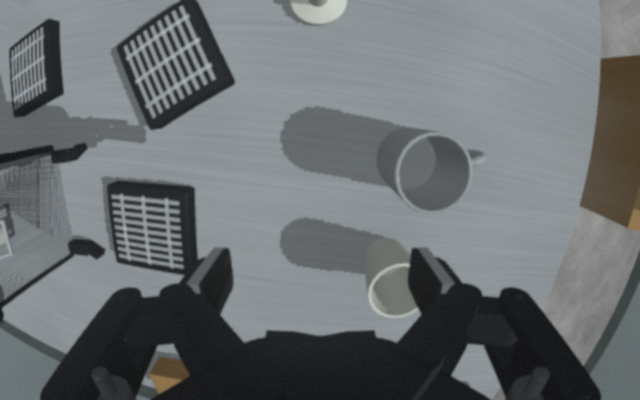

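The wrist view shows the target tray at (152,227), with the cheek ends at about (78,153) and (88,248). The last move was refused and the arm did not move. I'll send it again with every field filled in.

Request:
jog_arm(
  deltas=[
    {"tx": -0.045,"ty": 0,"tz": -0.035,"yaw": 0},
    {"tx": -0.093,"ty": 0,"tz": -0.072,"yaw": 0},
    {"tx": -0.14,"ty": 0.03,"tz": -0.11,"yaw": 0},
    {"tx": -0.19,"ty": 0.06,"tz": -0.147,"yaw": 0},
    {"tx": -0.238,"ty": 0.09,"tz": -0.183,"yaw": 0},
  ],
)

```text
clock: 1.55
position: [0.6828, 0.117, 0.1574]
eef_rot: [-0.469, -0.529, 0.53, 0.469]
contact_force: [0.2, 0.9, 0.4]
opening: 0.0853
```

```bash
python3 g.py -.182 .15 .04 0; python3 - <<'E'
from plant import arm
import cv2
for n in("scene","wrist"): cv2.imwrite(f"pics/{n}2.png",arm.snapshot(n)[:,:,::-1])
E
```

```text
t 1.55 pos [0.6828 0.117  0.1574] disp [[-0.1913  0.1403]] xang rel 179.75 F [0.2 0.9 0.4] open 0.085 j6 -1.6
tx,ty,tz [-0.0091  0.1174 -0.0099] -0.25
```

View pics/wrist2.png

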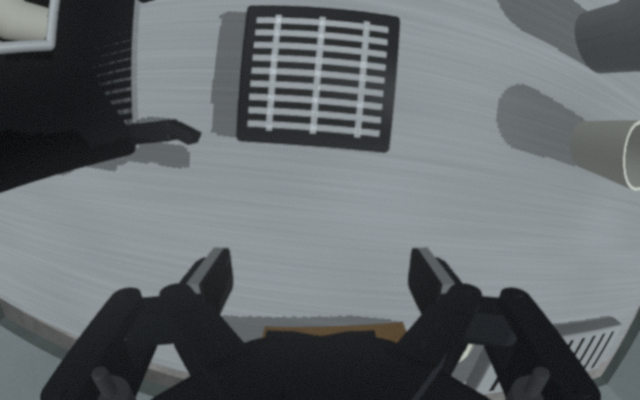

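View pics/scene2.png

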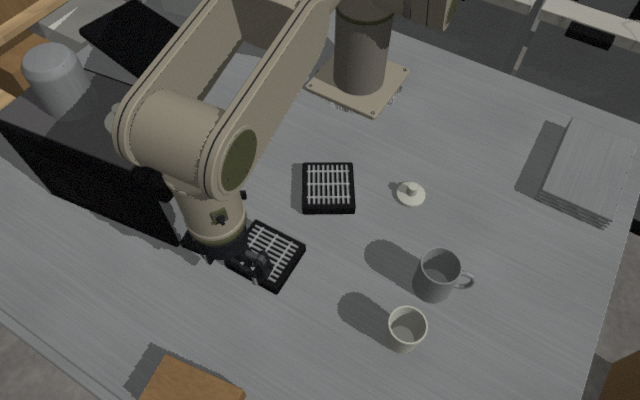

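```bash
cat >> h.py <<'E'
def wback(s,cal,uv,z):
    T=np.array(cal['tool_from_camera']);R=Rn.from_quat(s['eef_rot']).as_matrix()
    o=R@T[:3,3]+s['position'];out=[]
    for u,v in np.atleast_2d(uv):
        x,y=u-cal['cx'],v-cal['cy'];r=np.hypot(x,y);th=r/cal['fx']
        d=np.array([np.sin(th)*x/r,np.sin(th)*y/r,np.cos(th)]);d=R@T[:3,:3]@d
        out.append(o+d*(z-o[2])/d[2])
    return np.array(out)
E
python3 - <<'E'
from h import *
from plant import arm
s=arm.observe();c=arm.calibration('wrist')
P=wback(s,c,[(248,7),(399,17),(388,151),(238,140)],.03);print(P.round(4),todisp(P).round(4))
print('c',P.mean(0));
for i in range(4):
    d=P[(i+1)%4]-P[i];print(np.linalg.norm(d),np.degrees(np.arctan2(d[1],d[0])-DISP[2]))
print('panel',todisp(wback(s,c,[(134,120),(136,60),(137,20)],0)),'cheek inner knee top, tip',todisp(wback(s,c,[(178,123),(200,137)],.024)))
im=cv2.imread('pics/wrist2.png')[0:200,60:330];cv2.imwrite('pics/c6.png',cv2.resize(cv2.convertScaleAbs(im,alpha=1.8,beta=25),(780,578),interpolation=cv2.INTER_CUBIC))
E
```

```text
[[0.5228 0.033  0.03  ]
 [0.5172 0.1594 0.03  ]
 [0.6334 0.1636 0.03  ]
 [0.6384 0.0382 0.03  ]] [[-0.128  -0.029 ]
 [-0.2542 -0.0186]
 [-0.2437  0.0972]
 [-0.1186  0.0864]]
c [0.57797403 0.09852984 0.03      ]
0.12659085927606353 175.27905309901627
0.1162740411460583 84.80194532468781
0.12550831590123995 -4.959521558622356
0.1157474632217842 -94.66381476424979
panel [[ 0.00458199  0.05953527]
 [ 0.0008718  -0.00369819]
 [ 0.00206717 -0.04893926]] cheek inner knee top, tip [[-0.06047176  0.06810018]
 [-0.08172999  0.08220442]]
```

View pics/c6.png

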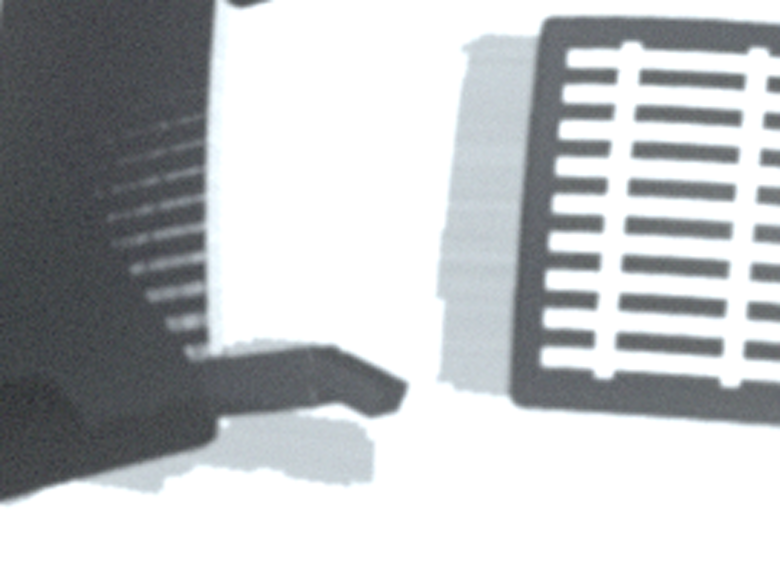

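Request:
jog_arm(
  deltas=[
    {"tx": -0.005,"ty": 0.03,"tz": -0.008,"yaw": 0},
    {"tx": -0.005,"ty": 0.06,"tz": -0.008,"yaw": 0},
    {"tx": -0.005,"ty": 0.09,"tz": -0.008,"yaw": 0},
    {"tx": -0.005,"ty": 0.12,"tz": -0.008,"yaw": 0},
    {"tx": -0.005,"ty": 0.138,"tz": -0.008,"yaw": 0},
  ],
)

```text
clock: 2.28
position: [0.6873, 0.1099, 0.0116]
eef_rot: [-0.467, -0.525, 0.532, 0.472]
contact_force: [0.4, -0.2, -0.8]
opening: 0.0854
```

```bash
python3 g.py -.186 .071 .018 0; python3 - <<'E'
from plant import arm
import cv2
for n in("side","wrist"): cv2.imwrite(f"pics/{n}3.png",arm.snapshot(n)[:,:,::-1])
im=cv2.imread("pics/side3.png")[90:290,280:480];cv2.imwrite('pics/c7.png',cv2.resize(cv2.convertScaleAbs(im,alpha=1.8,beta=25),(600,600),interpolation=cv2.INTER_CUBIC))
E
```

```text
t 2.27 pos [0.6873 0.1099 0.0116] disp [[-0.1836  0.1439]] xang rel 179.51 F [ 0.4 -0.2 -0.8] open 0.085 j6 -1.6
tx,ty,tz [ 0.0017 -0.0055  0.0729] -0.49
```

View pics/c7.png

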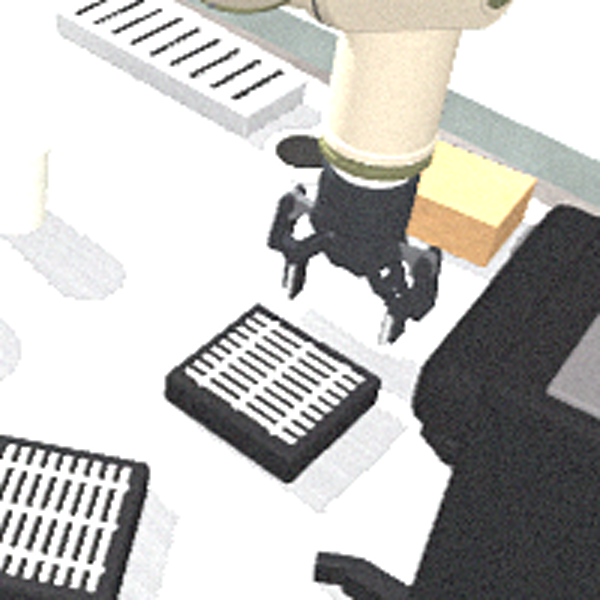

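View pics/wrist3.png

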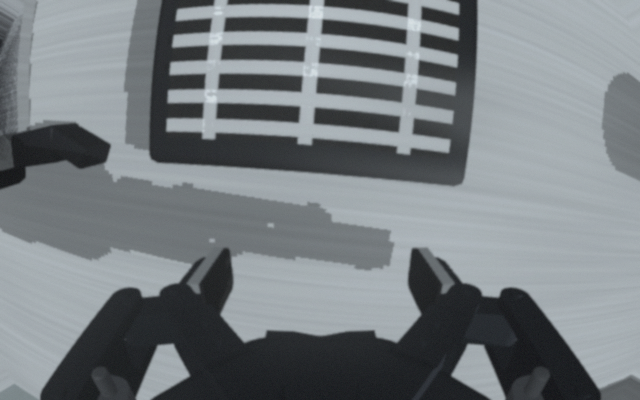

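Request:
jog_arm(
  deltas=[
    {"tx": 0,"ty": 0.001,"tz": 0.012,"yaw": -0.5},
    {"tx": 0,"ty": 0.001,"tz": 0.022,"yaw": -0.5},
    {"tx": 0,"ty": 0.001,"tz": 0.032,"yaw": -0.5},
    {"tx": 0,"ty": 0.001,"tz": 0.042,"yaw": -0.5},
    {"tx": 0,"ty": 0.001,"tz": 0.052,"yaw": -0.5},
  ],
)

```text
clock: 3.0
position: [0.6354, 0.1032, 0.0116]
eef_rot: [-0.465, -0.527, 0.534, 0.47]
contact_force: [3.5, -0.2, 0.5]
opening: 0.0855
```

```bash
python3 g.py -.186 .071 .011 0; python3 - <<'E'
from plant import arm
import cv2
for n in("side","wrist"): cv2.imwrite(f"pics/{n}4.png",arm.snapshot(n)[:,:,::-1])
E
```

```text
t 3.0 pos [0.6354 0.1032 0.0116] disp [[-0.1836  0.0915]] xang rel 180.0 F [ 3.5 -0.2  0.5] open 0.086 j6 -1.61
tx,ty,tz [0.0024 0.0008 0.0205] -0.0
```

View pics/wrist4.png

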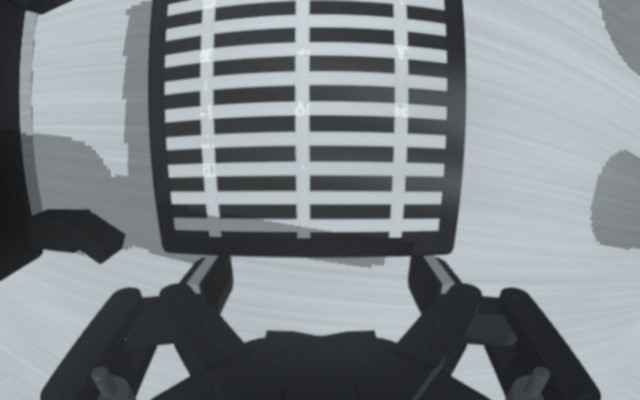

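```bash
python3 - <<'E'
from h import *
from plant import arm
s=arm.observe();c=arm.calibration('wrist')
P=wback(s,c,[(165,250),(300,254),(450,250),(150,100),(465,100)],.03);print(todisp(P).round(4))
print('panel',todisp(wback(s,c,[(38,205),(30,150),(26,100),(24,60)],0)).round(4),'cheek knee/tip top',todisp(wback(s,c,[(92,209),(125,235)],.024)).round(4))
im=cv2.imread('pics/wrist4.png')[130:290,0:220];cv2.imwrite('pics/c8.png',cv2.resize(cv2.convertScaleAbs(im,alpha=1.8,beta=10),(770,560),interpolation=cv2.INTER_CUBIC))
E
```

```text
[[-0.1154  0.0764]
 [-0.1755  0.0762]
 [-0.2387  0.0756]
 [-0.1153  0.0122]
 [-0.2398  0.0136]]
panel [[ 0.0098  0.0649]
 [ 0.0102  0.0268]
 [ 0.0121 -0.0074]
 [ 0.0163 -0.0363]] cheek knee/tip top [[-0.0701  0.0599]
 [-0.0896  0.0727]]
```

View pics/c8.png

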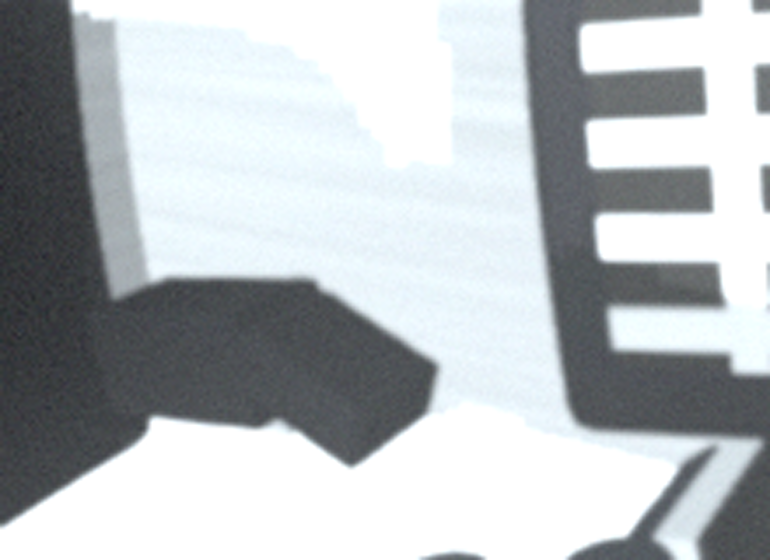

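Request:
jog_arm(
  deltas=[
    {"tx": 0.001,"ty": 0.001,"tz": 0.007,"yaw": 0},
    {"tx": 0.001,"ty": 0.001,"tz": 0.012,"yaw": 0},
    {"tx": 0.002,"ty": 0.001,"tz": 0.017,"yaw": 0},
    {"tx": 0.002,"ty": 0.001,"tz": 0.017,"yaw": 0},
  ],
)

```text
clock: 3.6
position: [0.617, 0.1027, 0.0105]
eef_rot: [-0.465, -0.526, 0.535, 0.47]
contact_force: [2.6, -0.7, 2.7]
opening: 0.0855
```

Request:
jog_arm(
  deltas=[
    {"tx": 0,"ty": 0,"tz": -0.02,"yaw": 0},
    {"tx": 0,"ty": -0.02,"tz": -0.04,"yaw": 0},
    {"tx": 0,"ty": -0.06,"tz": -0.06,"yaw": 0},
    {"tx": 0,"ty": -0.12,"tz": -0.07,"yaw": 0},
    {"tx": 0,"ty": -0.16,"tz": -0.07,"yaw": 0},
  ],
)

```text
clock: 4.22
position: [0.689, 0.1123, 0.1715]
eef_rot: [-0.465, -0.526, 0.535, 0.47]
contact_force: [0.4, -0.1, 0.9]
opening: 0.085
```

```bash
python3 g.py -.3 0 .12 90; python3 - <<'E'
from plant import arm
import cv2
for n in("scene","side","wrist"): cv2.imwrite(f"pics/{n}5.png",arm.snapshot(n)[:,:,::-1])
E
```

```text
t 4.22 pos [0.689  0.1123 0.1715] disp [[-0.1858  0.1459]] xang rel 180.01 F [ 0.4 -0.1  0.9] open 0.085 j6 -1.61
tx,ty,tz [0.1143 0.0532 0.1451] -89.99
```

View pics/wrist5.png

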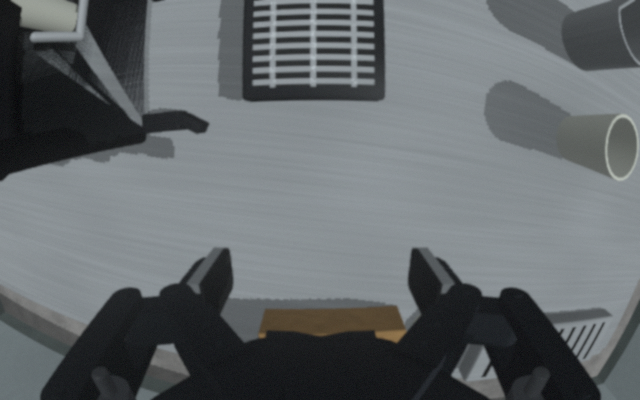

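Request:
jog_arm(
  deltas=[
    {"tx": 0.02,"ty": 0,"tz": 0.03,"yaw": 10},
    {"tx": 0.045,"ty": 0,"tz": 0.06,"yaw": 20},
    {"tx": 0.07,"ty": 0,"tz": 0.09,"yaw": 30},
    {"tx": 0.09,"ty": 0,"tz": 0.12,"yaw": 40},
    {"tx": 0.114,"ty": 0,"tz": 0.145,"yaw": 50},
  ],
)

```text
clock: 5.0
position: [0.5285, 0.2071, 0.1708]
eef_rot: [-0.648, -0.276, 0.287, 0.649]
contact_force: [0.0, 0.6, 1.7]
opening: 0.0856
```

```bash
python3 g.py -.3 0 .15 90; python3 - <<'E'
from plant import arm
import cv2
for n in("scene","side","wrist"): cv2.imwrite(f"pics/{n}6.png",arm.snapshot(n)[:,:,::-1])
E
```

```text
t 5.0 pos [0.5285 0.2071 0.1708] disp [[-0.3    -0.0014]] xang rel 129.67 F [0.  0.6 1.7] open 0.086 j6 -0.53
tx,ty,tz [ 0.0014  0.0208 -0.0011] 39.67
```

View pics/scene6.png

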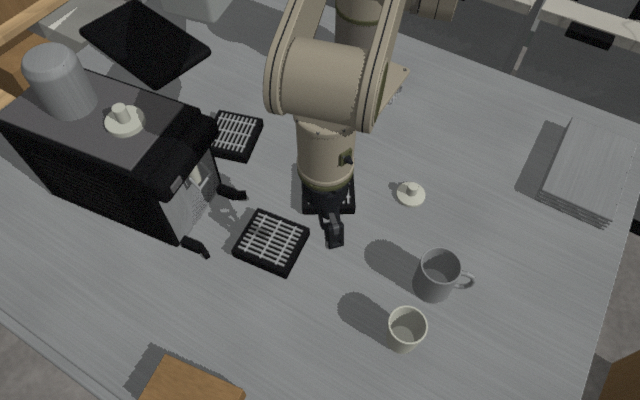

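View pics/side6.png

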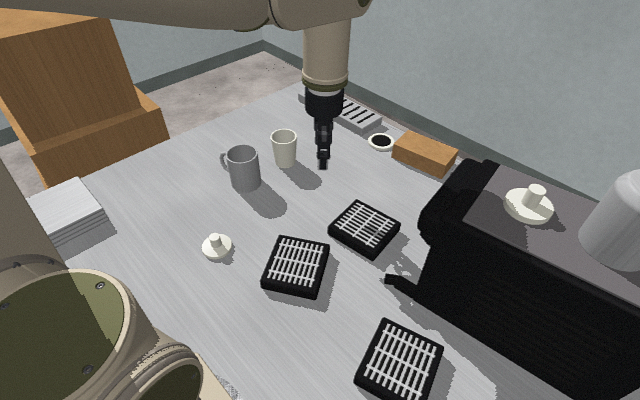

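Both views are clear of the arm, so I'll check the tray's alignment with the cheeks in the scene image.

```bash
python3 - <<'E'
import cv2
from h import *
a=cv2.imread("pics/scene6.png")
im=cv2.resize(cv2.convertScaleAbs(a,alpha=1.7,beta=20),None,fx=5,fy=5,interpolation=cv2.INTER_CUBIC)
def ln(P,col,cl=False): cv2.polylines(im,[np.round((proj('scene',P)+.5)*5-.5).astype(int)],cl,col,1)
for z,c in((.03,(0,200,0)),(0,(0,0,255))):
  for y in(.06,-.06): ln(se2(DISP,[(0,y,z),(-.25,y,z)]),c)
for sg in(1,-1):
  ln(se2(DISP,[(0,sg*.065,.024),(-.045,sg*.065,.024)]),(255,0,255));ln(se2(DISP,[(0,sg*.065,.0),(-.045,sg*.065,.0)]),(255,0,255))
cv2.imwrite('pics/c9.png',im[170*5:170*5+600,170*5:170*5+760])
E
```

```text
(no output)
```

View pics/c9.png

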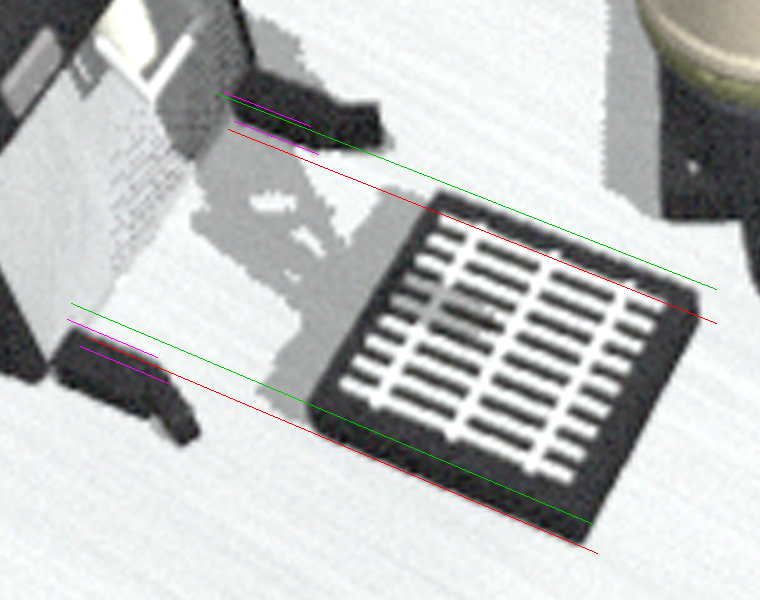

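Request:
jog_arm(
  deltas=[
    {"tx": 0,"ty": 0,"tz": 0,"yaw": 10},
    {"tx": 0,"ty": 0,"tz": 0,"yaw": 20},
    {"tx": 0,"ty": 0.02,"tz": 0,"yaw": 30},
    {"tx": 0,"ty": 0.06,"tz": 0,"yaw": 39.7},
    {"tx": 0.001,"ty": 0.1,"tz": -0.001,"yaw": 39.7},
  ],
)

```text
clock: 5.78
position: [0.5289, 0.2061, 0.0691]
eef_rot: [0.707, 0.042, -0.053, -0.704]
contact_force: [0.6, -0.8, -0.6]
opening: 0.0853
```

```bash
python3 g.py -.3 0 .011 90
```

```text
t 5.78 pos [0.5289 0.2061 0.0691] disp [[-0.2991 -0.0012]] xang rel 90.43 F [ 0.6 -0.8 -0.6] open 0.085 j6 0.15
tx,ty,tz [0.0021 0.058  0.0011] 0.43
```

Request:
jog_arm(
  deltas=[
    {"tx": 0.001,"ty": 0.03,"tz": 0,"yaw": 0.4},
    {"tx": 0.001,"ty": 0.05,"tz": 0,"yaw": 0.4},
    {"tx": 0.001,"ty": 0.058,"tz": 0,"yaw": 0.4},
    {"tx": 0.001,"ty": 0.058,"tz": -0.01,"yaw": 0.4},
  ],
)

```text
clock: 6.28
position: [0.5304, 0.196, 0.0111]
eef_rot: [0.707, 0.039, -0.051, -0.704]
contact_force: [0.4, 0.3, 0.1]
opening: 0.0854
```

```bash
python3 g.py -.144 0 .011 90
```

```text
t 6.28 pos [0.5304 0.196  0.0111] disp [[-0.2888 -0.0009]] xang rel 90.11 F [0.4 0.3 0.1] open 0.085 j6 0.14
tx,ty,tz [ 0.0006  0.0007 -0.1448] 0.11
```

Request:
jog_arm(
  deltas=[
    {"tx": 0,"ty": 0,"tz": -0.015,"yaw": 0},
    {"tx": 0,"ty": 0,"tz": -0.03,"yaw": 0},
    {"tx": 0,"ty": 0,"tz": -0.045,"yaw": 0},
    {"tx": 0,"ty": 0,"tz": -0.06,"yaw": 0},
    {"tx": 0,"ty": 0,"tz": -0.075,"yaw": 0},
  ],
)

```text
clock: 6.9
position: [0.5408, 0.1212, 0.0124]
eef_rot: [0.707, 0.04, -0.051, -0.704]
contact_force: [0.6, 5.5, 2.5]
opening: 0.0854
```

```bash
python3 g.py -.144 0 .011 90;python3 - <<'E'
import cv2
from h import *
from plant import arm
for n in('scene','side'):
  a=arm.snapshot(n)[:,:,::-1];cv2.imwrite(f"pics/{n}7.png",a)
  x,y=(165,160) if n=='scene' else (330,140)
  cv2.imwrite(f'pics/{n}7c.png',cv2.resize(cv2.convertScaleAbs(a[y:y+125,x:x+160],alpha=1.7,beta=20),(640,500),interpolation=cv2.INTER_CUBIC))
E
```

```text
t 6.9 pos [0.5408 0.1212 0.0124] disp [[-0.2133 -0.    ]] xang rel 90.1 F [0.6 5.5 2.5] open 0.085 j6 0.0
tx,ty,tz [-0.0001  0.0016 -0.0693] 0.1
```

View pics/scene7c.png

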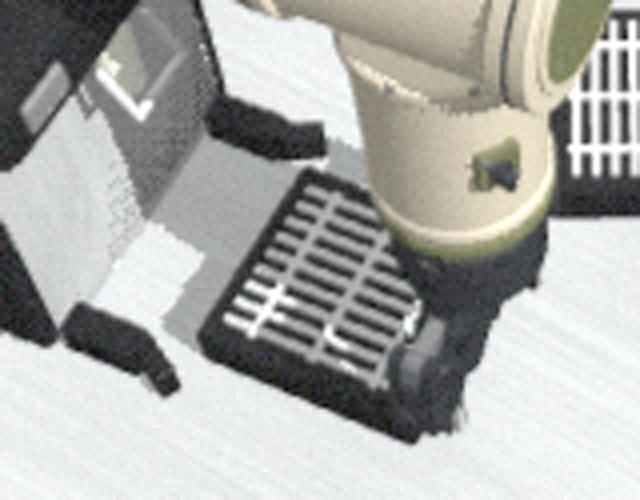

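View pics/side7c.png

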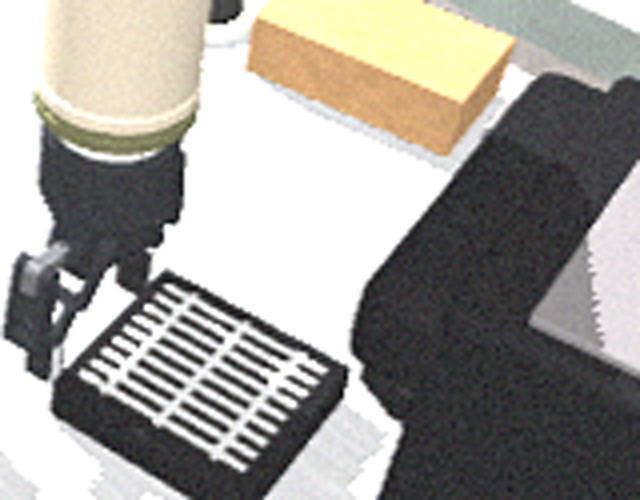

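Request:
jog_arm(
  deltas=[
    {"tx": 0,"ty": 0.001,"tz": -0.01,"yaw": 0},
    {"tx": 0,"ty": 0.001,"tz": -0.02,"yaw": 0},
    {"tx": 0,"ty": 0.001,"tz": -0.03,"yaw": 0},
    {"tx": 0,"ty": 0.001,"tz": -0.04,"yaw": 0},
    {"tx": 0,"ty": 0.001,"tz": -0.05,"yaw": 0},
  ],
)

```text
clock: 7.62
position: [0.5472, 0.0706, 0.0116]
eef_rot: [0.707, 0.04, -0.05, -0.704]
contact_force: [-0.9, 4.6, 2.4]
opening: 0.0855
```

```bash
python3 g.py -.144 0 .011 90;python3 - <<'E'
import cv2
from h import *
from plant import arm
for n in('scene',):
  a=arm.snapshot(n)[:,:,::-1];cv2.imwrite(f"pics/{n}8.png",a)
  x,y=(165,160) if n=='scene' else (330,140)
  cv2.imwrite(f'pics/{n}8c.png',cv2.resize(cv2.convertScaleAbs(a[y:y+125,x:x+160],alpha=1.7,beta=20),(640,500),interpolation=cv2.INTER_CUBIC))
E
```

```text
t 7.62 pos [0.5472 0.0706 0.0116] disp [[-1.623e-01 -1.000e-04]] xang rel 90.04 F [-0.9  4.6  2.4] open 0.086 j6 -0.09
tx,ty,tz [ 0.0001  0.0006 -0.0183] 0.04
```

View pics/scene8c.png

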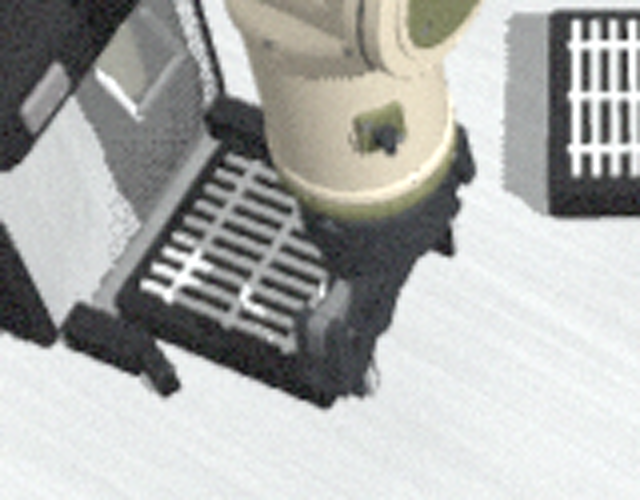

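Request:
jog_arm(
  deltas=[
    {"tx": 0,"ty": 0,"tz": -0.004,"yaw": 0},
    {"tx": 0,"ty": 0,"tz": -0.008,"yaw": 0},
    {"tx": 0,"ty": 0,"tz": -0.012,"yaw": 0},
    {"tx": 0,"ty": 0,"tz": -0.014,"yaw": 0},
  ],
)

```text
clock: 8.18
position: [0.549, 0.0553, 0.0115]
eef_rot: [0.708, 0.039, -0.05, -0.704]
contact_force: [0.3, 4.3, 1.2]
opening: 0.0855
```

Request:
jog_arm(
  deltas=[
    {"tx": 0,"ty": 0,"tz": -0.002,"yaw": 0},
    {"tx": 0,"ty": 0,"tz": -0.004,"yaw": 0},
  ],
)

```text
clock: 8.43
position: [0.5495, 0.0512, 0.0115]
eef_rot: [0.708, 0.039, -0.05, -0.704]
contact_force: [-0.4, 6.4, 2.2]
opening: 0.0851
```

Request:
jog_arm(
  deltas=[
    {"tx": 0,"ty": 0,"tz": -0.002,"yaw": 0},
    {"tx": 0,"ty": 0,"tz": -0.003,"yaw": 0},
  ],
)

```text
clock: 8.68
position: [0.5493, 0.051, 0.0115]
eef_rot: [0.706, 0.039, -0.051, -0.705]
contact_force: [-3.7, 20.6, 4.8]
opening: 0.0851
```

```bash
python3 g.py -.144 0 .011 90;python3 - <<'E'
import cv2
from h import *
from plant import arm
a=arm.snapshot('scene')[:,:,::-1]
x,y=165,160
cv2.imwrite(f'pics/scene9c.png',cv2.resize(cv2.convertScaleAbs(a[y:y+100,x:x+120],alpha=1.7,beta=20),(720,600),interpolation=cv2.INTER_CUBIC))
E
```

```text
t 8.68 pos [0.5493 0.051  0.0115] disp [[-0.1426 -0.0004]] xang rel 90.07 F [-3.7 20.6  4.8] open 0.085 j6 -0.13
tx,ty,tz [0.0004 0.0005 0.0014] 0.07
```

View pics/scene9c.png

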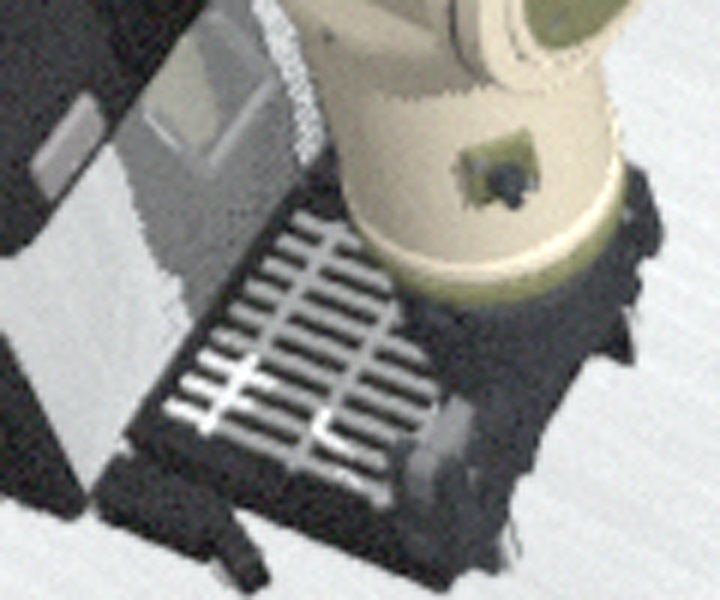

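Contact force jumped from 6 N to 21 N at the predicted home position, and the tray front now meets the panel. I'll press slightly harder to seat it square, then back off.

Request:
jog_arm(
  deltas=[
    {"tx": 0,"ty": 0,"tz": -0.002,"yaw": 0},
    {"tx": 0,"ty": 0,"tz": -0.002,"yaw": 0},
  ],
)

```text
clock: 8.98
position: [0.5492, 0.0511, 0.0116]
eef_rot: [-0.705, -0.04, 0.051, 0.706]
contact_force: [-2.1, 13.4, 4.7]
opening: 0.0854
```

Request:
jog_arm(
  deltas=[
    {"tx": 0,"ty": 0,"tz": 0.015,"yaw": 0},
    {"tx": 0,"ty": 0,"tz": 0.05,"yaw": 0},
    {"tx": 0,"ty": -0.03,"tz": 0.1,"yaw": 0},
    {"tx": 0,"ty": -0.08,"tz": 0.15,"yaw": 0},
    {"tx": 0,"ty": -0.13,"tz": 0.18,"yaw": 0},
  ],
)

```text
clock: 9.6
position: [0.527, 0.2287, 0.1389]
eef_rot: [-0.706, -0.039, 0.052, 0.706]
contact_force: [0.8, -1.0, -0.6]
opening: 0.0858
```

```bash
python3 g.py -.144 0 .011 90;python3 - <<'E'
import cv2
from h import *
from plant import arm
for n in('scene','side'):
  a=arm.snapshot(n)[:,:,::-1];cv2.imwrite(f"pics/{n}10.png",a)
  x,y=(165,160) if n=='scene' else (350,150)
  cv2.imwrite(f'pics/{n}10c.png',cv2.resize(cv2.convertScaleAbs(a[y:y+110,x:x+132],alpha=1.7,beta=20),(720,600),interpolation=cv2.INTER_CUBIC))
E
```

```text
t 9.6 pos [0.527  0.2287 0.1389] disp [[-3.217e-01 -1.000e-04]] xang rel 90.16 F [ 0.8 -1.  -0.6] open 0.086 j6 0.19
tx,ty,tz [ 0.002   0.1277 -0.1778] 0.16
```

View pics/scene10c.png

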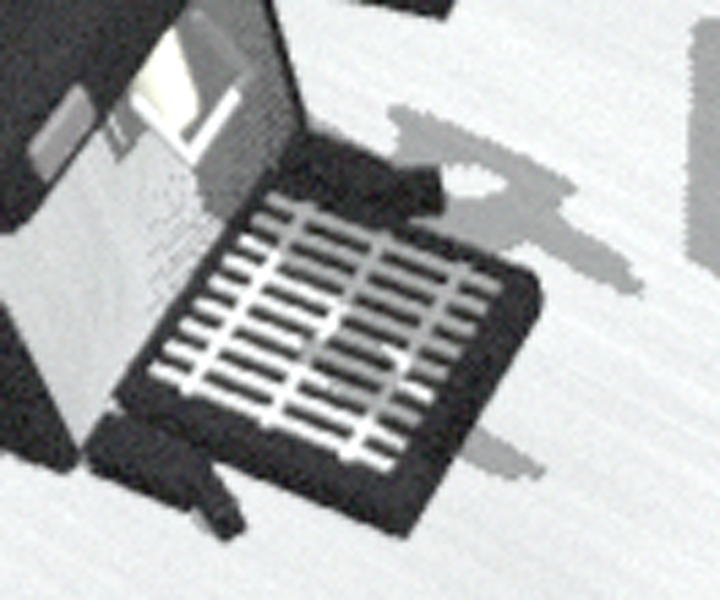

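View pics/scene10.png

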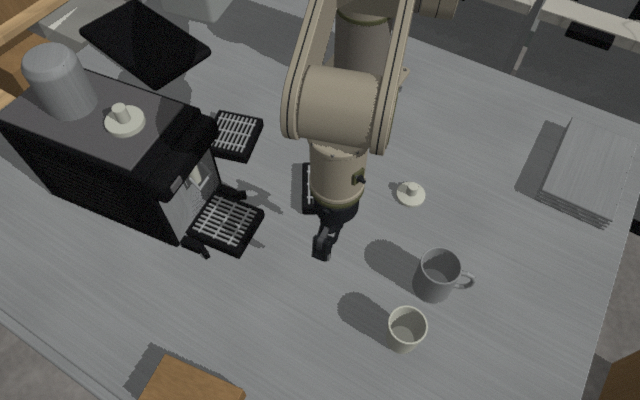

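```bash
python3 - <<'E'
from h import *
s=lambda u,v:(165+(u+.5)/5.4545-.5,160+(v+.5)/5.4545-.5)
a=back('scene',[s(185,392),s(385,468),s(498,285),s(285,203)],.03);q=todisp(a);print(q.round(4))
# grid outer corner long-bar ends for angle; rear top edge:
for p0,p1 in(((190,385),(355,455)),((300,215),(465,275)),((190,385),(300,215)),((355,455),(465,275))):
    A=todisp(back('scene',[s(*p0),s(*p1)],.03));d=A[1]-A[0];print(A.round(4).tolist(),np.degrees(np.arctan2(d[1],d[0])).round(1))
P=todisp(back('scene',[s(118,395),s(405,520),s(543,280)],.03));print('corners',P.round(4))
E
```

```text
[[-0.0305  0.0495]
 [-0.1188  0.0465]
 [-0.1192 -0.0445]
 [-0.0204 -0.0434]]
[[-0.0306, 0.046], [-0.1054, 0.0463]] 179.7
[[-0.029, -0.0409], [-0.1047, -0.0432]] -178.2
[[-0.0306, 0.046], [-0.029, -0.0409]] -89.0
[[-0.1054, 0.0463], [-0.1047, -0.0432]] -89.6
corners [[-0.0072  0.0614]
 [-0.1368  0.0628]
 [-0.1346 -0.0541]]
```

View pics/side10c.png

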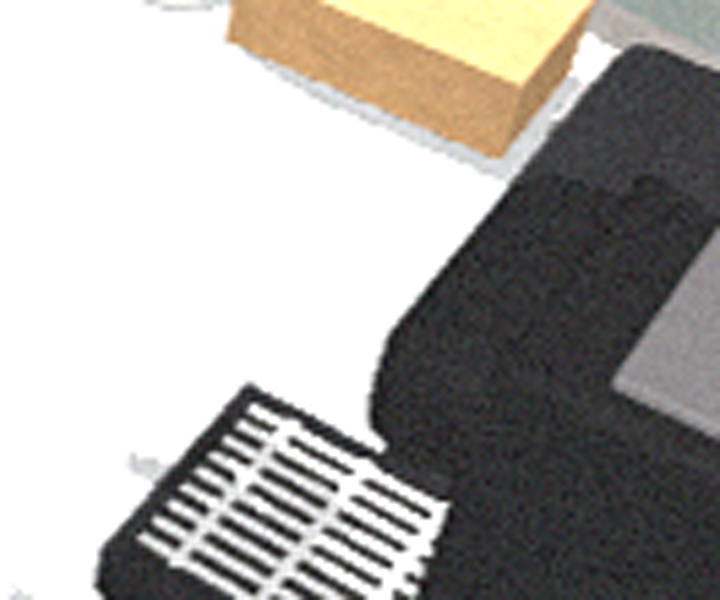

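Left to settle: the scene picture puts the tray's rear edge at x ≈ −0.136 m, while the tool's stop point implies about −0.130 m. I'll press once more with closed fingers at the middle of the rear face. That lets the tray lie flat on the panel, and it tests whether the tray is really at the stop.

Request:
jog_arm(
  deltas=[
    {"tx": 0.001,"ty": 0.03,"tz": -0.03,"yaw": 0},
    {"tx": 0.001,"ty": 0.06,"tz": -0.06,"yaw": 0},
    {"tx": 0.001,"ty": 0.09,"tz": -0.09,"yaw": 0},
    {"tx": 0.001,"ty": 0.113,"tz": -0.11,"yaw": 0},
    {"tx": 0.001,"ty": 0.115,"tz": -0.13,"yaw": 0},
  ],
  grip=0,
)

```text
clock: 10.32
position: [0.5472, 0.1022, 0.0282]
eef_rot: [-0.704, -0.043, 0.05, 0.707]
contact_force: [-0.2, 0.2, 0.7]
opening: -0.0003
```

```bash
python3 g.py -.144 0 .022 90
```

```text
t 10.32 pos [0.5472 0.1022 0.0282] disp [[-0.1937  0.004 ]] xang rel 90.29 F [-0.2  0.2  0.7] open -0.0 j6 -0.04
tx,ty,tz [-0.0042  0.0061 -0.0497] 0.29
```

Request:
jog_arm(
  deltas=[
    {"tx": -0.002,"ty": 0.005,"tz": -0.015,"yaw": 0},
    {"tx": -0.002,"ty": 0.005,"tz": -0.03,"yaw": 0},
    {"tx": -0.002,"ty": 0.005,"tz": -0.042,"yaw": 0},
    {"tx": -0.002,"ty": 0.005,"tz": -0.047,"yaw": 0},
    {"tx": -0.002,"ty": 0.005,"tz": -0.051,"yaw": 0},
  ],
)

```text
clock: 10.95
position: [0.5522, 0.0514, 0.0234]
eef_rot: [-0.704, -0.043, 0.05, 0.707]
contact_force: [-2.9, 12.0, 3.6]
opening: 0.0001
```

```bash
python3 g.py -.144 0 .022 90
```

```text
t 10.95 pos [0.5522 0.0514 0.0234] disp [[-0.1427  0.0025]] xang rel 90.29 F [-2.9 12.   3.6] open 0.0 j6 -0.14
tx,ty,tz [-0.0025  0.0014  0.0014] 0.29
```

Same stop position, −0.1427 m, at 12 N. I'll press a little harder.

Request:
jog_arm(
  deltas=[
    {"tx": 0,"ty": 0,"tz": -0.003,"yaw": 0},
    {"tx": 0,"ty": 0,"tz": -0.005,"yaw": 0},
  ],
)

```text
clock: 11.2
position: [0.5518, 0.051, 0.0235]
eef_rot: [-0.702, -0.043, 0.05, 0.71]
contact_force: [-6.5, 26.9, 5.7]
opening: -0.0001
```

```bash
python3 g.py -.144 0 .022 90
```

```text
t 11.2 pos [0.5518 0.051  0.0235] disp [[-0.1423  0.0021]] xang rel 90.32 F [-6.5 26.9  5.7] open -0.0 j6 -0.14
tx,ty,tz [-0.002   0.0015  0.0017] 0.32
```

Request:
jog_arm(
  deltas=[
    {"tx": 0,"ty": 0,"tz": 0.015,"yaw": 0},
    {"tx": 0,"ty": 0,"tz": 0.05,"yaw": 0},
    {"tx": 0,"ty": -0.03,"tz": 0.1,"yaw": 0},
    {"tx": 0,"ty": -0.08,"tz": 0.15,"yaw": 0},
    {"tx": 0,"ty": -0.13,"tz": 0.18,"yaw": 0},
  ],
)

```text
clock: 11.82
position: [0.5283, 0.2281, 0.1528]
eef_rot: [-0.702, -0.043, 0.052, 0.709]
contact_force: [0.2, 0.4, 0.3]
opening: 0.0001
```

```bash
python3 g.py -.144 0 .011 90;python3 - <<'E'
import cv2
from h import *
from plant import arm
n='scene'
a=arm.snapshot(n)[:,:,::-1];cv2.imwrite(f"pics/{n}11.png",a)
x,y=165,175
k=cv2.resize(cv2.convertScaleAbs(a,alpha=1.7,beta=20),None,fx=7,fy=7,interpolation=cv2.INTER_CUBIC)
cv2.imwrite('pics/s11c.png',k[y*7:y*7+590,x*7:x*7+720])
E
```

```text
t 11.82 pos [0.5283 0.2281 0.1528] disp [[-0.3209  0.0011]] xang rel 90.4 F [0.2 0.4 0.3] open 0.0 j6 0.17
tx,ty,tz [-0.0007  0.1398 -0.1785] 0.4
```

View pics/s11c.png

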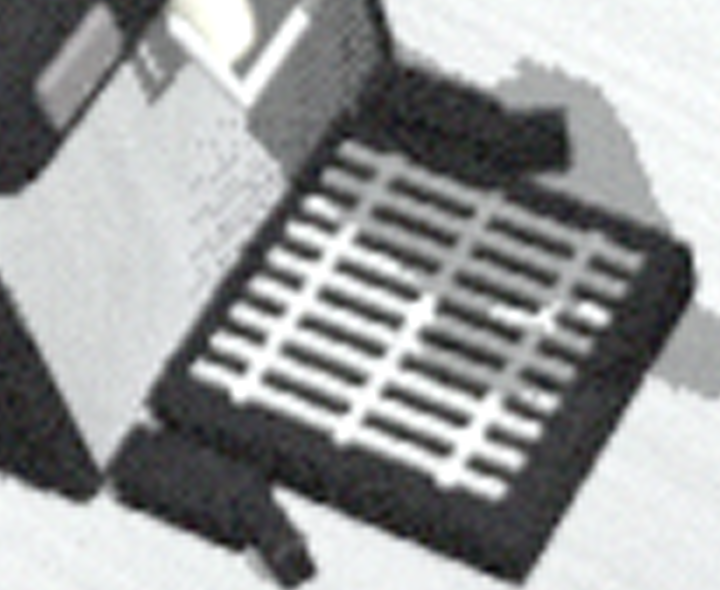

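```bash
python3 - <<'E'
from h import *
s=lambda u,v:(165+(u+.5)/7-.5,175+(v+.5)/7-.5)
print('cheek/panel end top',todisp(back('scene',[(184.4,235.3)],.024)),'now',todisp(back('scene',[s(135,428)],.024)))
print('tray front top edge',todisp(back('scene',[s(150,405),s(240,270),s(325,145)],.03)))
print('rear top edge',todisp(back('scene',[s(520,560),s(600,410),s(690,255)],.03)))
print('rear bottom',todisp(back('scene',[s(522,584),s(690,292)],.0)))
E
```

```text
cheek/panel end top [[-0.00500413  0.06759219]] now [[-0.00449956  0.0689259 ]]
tray front top edge [[-0.00734921  0.06246191]
 [-0.00655541  0.00985945]
 [-0.00627031 -0.04159092]]
rear top edge [[-0.13641056  0.06208136]
 [-0.13364257  0.00759144]
 [-0.13271965 -0.05301083]]
rear bottom [[-0.12992562  0.05770214]
 [-0.12810541 -0.05566668]]
```

The bias has an explanation: the cheek's panel end at z = 24 mm also reads −4.5 mm in the scene view. The tray's bottom rear edge reads −0.128 to −0.130 m, where home is −0.130 m, and its front edge is parallel to the panel within 0.6°. The tray is home and the arm is clear.

```bash
python3 -c "
from plant import arm
print(arm.close_job())"
```

```text
the job is handed in; nothing more can be done
None
```

The drip tray is home: square between the cheeks and against the dispenser's front. I handed the job in at about 12 s with the arm clear. The tray was never lifted.

I used the tray farthest from the base, at scene pixel (266,254). I pushed its far side with both open fingers to square and centre it, then slid it in from the rear. A last press with closed fingers at the middle of the rear face seated it flat.

**Last checks:**
- **Stop:** both presses stopped at the same place, −0.1425 m, and the force rose to 21 N and then 27 N without the tray moving.
- **Position:** the tray's bottom rear edge reads −0.128 to −0.130 m, where home is −0.130 m. Its front edge is parallel to the panel within about 0.6°.
- **Bystanders:** the mug, cup and impeller look unmoved in the scene view.

**What disagreed or failed:**
- The tray's top edges read about 5 mm short of the panel in the scene camera. The fixed cheek end reads about the same amount short, so I took this as camera bias.
- The same camera reads the tray about 3–4 mm off centre toward the far cheek, which is within the 5 mm play.
- One move call was refused at the start; the arm did not move, and the resend with all fields filled in worked.

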